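Gauge the bore of a riser leg and fit the foot that levels it

TASK

One leg of the upturned monitor riser has lost its foot. Slide the depth rod gently down that leg's bore until it bottoms on the hidden stop, read the depth from the length left showing, and stand the rod back in its holder. Then take the one spare foot with the right stem out of the block and push it gently down until it bottoms, so that its pad stands level with the other three; leave the other two feet in the block and everything else as it is.

Things in the scene. Friction and masses are not known exactly. Their poses are not given: they have to be found in the camera images.
- riser: upturned monitor riser: board 220 x 360 x 18 mm (x, y, z) face down on the table, fixed; four grey 30 mm square legs stand up at x = -85 or 85, y = -150 or 150 mm, their ends 118 mm above the table. Three carry a foot (14 mm of bare stem, then a black pad 32 mm across, 12 mm thick); the leg at x = -85, y = -150 mm is bare. Origin: centre of the underside
- bore_mouth (a point): centre of the mouth of the upright bore in the end of the bare leg, 118 mm above the table: 12 mm wide, edge chamfered 1.5 mm, steel, rigid. A rubber stop (gives 1 mm per 5 N and springs back; solid after 6 mm) closes it 40, 52 or 64 mm below the mouth; which of the three is drawn each time, cannot be seen and must be felt. z up
- other_pads (a point): point over the middle of the riser at the height of the tops of the other three pads: 144 mm above the table, 26 mm above the leg ends. The fitted foot's pad top must come to this height. z up
- rod_handle (a point): centre of the handle of the depth rod: aluminium grip 18 mm across, 45 mm tall, on top of a steel rod 9 mm thick and 110 mm long with a chamfered tip and dark rings every 10 mm; 110 g. This point is 132.5 mm above the tip. Stands upright and loose in its holder; slides freely in the bore
- rod_tip (a point): lower end of the depth rod, on its axis; z points up the rod to the handle
- holder_floor (a point): centre of the floor of the rod holder's hole: the holder is an aluminium block 34 x 34 mm, 50 mm tall, on a 60 mm square steel foot (fixed), with a vertical hole 13.5 mm wide and 44 mm deep whose floor is 6 mm above the table. The rod's tip rests here. z up
- block: pale wooden block, 50 x 190 x 40 mm (x, y, z; fixed), origin at the centre of its underside; three blind holes 13 mm wide, 24 mm deep, 60 mm apart along its y axis (at y = -60, 0 and 60 mm). Each holds one spare foot, stem down and pad up
- foot_short_pad (a point): centre of the black pad (32 mm across, 12 mm thick) of the spare foot with the short stem: a steel stem 10 mm in diameter and 54 mm long below the pad, chamfered tip; 70 g. The middle of the stem's end lies 60 mm below this point. It stands in any of the block's holes. z points from stem to pad (up)
- foot_middle_pad (a point): centre of the black pad (32 mm across, 12 mm thick) of the spare foot with the middle stem: a steel stem 10 mm in diameter and 66 mm long below the pad, chamfered tip; 70 g. The middle of the stem's end lies 72 mm below this point. It stands in any of the block's holes. z points from stem to pad (up)
- foot_long_pad (a point): centre of the black pad (32 mm across, 12 mm thick) of the spare foot with the long stem: a steel stem 10 mm in diameter and 78 mm long below the pad, chamfered tip; 70 g. The middle of the stem's end lies 84 mm below this point. It stands in any of the block's holes. z points from stem to pad (up)
- foot_short_tip (a point): lower end of the stem of the foot with the short stem, on its axis
- foot_middle_tip (a point): lower end of the stem of the foot with the middle stem, on its axis
- foot_long_tip (a point): lower end of the stem of the foot with the long stem, on its axis
- screwdriver: bystander: screwdriver lying on the upturned board between the legs
- worn_foot: bystander: the worn-out foot, pad down on the table, 32 mm across, 28 mm tall with its broken stub of stem
Not all that is in view belongs to the job. Of the things that look like the part that bears rod_handle, the largest one is meant.

How it is judged:
On the way, in this order (a step that is already met when the one before it is completed fails the run):
1. the depth rod stands in the open bore with its tip on the stop (horizontal distance between rod_tip and bore_mouth below 0.004 m and z of rod_tip in the frame of bore_mouth below -0.03 m and (contact force between rod and stop_a above 0.4 N or contact force between rod and stop_b above 0.4 N or contact force between rod and stop_c above 0.4 N)), for 0.3 s.
2. the rod is back in its holder, let go (horizontal distance between rod_tip and holder_floor below 0.005 m and z of rod_tip in the frame of holder_floor below 0.004 m and angle between rod_tip's own z axis and vertical below 0.12 rad and contact force between the fingers and rod below 0.05 N), for 0.2 s.
3. a spare foot stands in the open bore with its pad level with the other three (((z of foot_short_pad in the frame of other_pads between -0.009 and -0.003 m and horizontal distance between foot_short_pad and bore_mouth below 0.005 m and angle between foot_short_pad's own z axis and vertical below 0.08 rad) or (z of foot_middle_pad in the frame of other_pads between -0.009 and -0.003 m and horizontal distance between foot_middle_pad and bore_mouth below 0.005 m and angle between foot_middle_pad's own z axis and vertical below 0.08 rad) or (z of foot_long_pad in the frame of other_pads between -0.009 and -0.003 m and horizontal distance between foot_long_pad and bore_mouth below 0.005 m and angle between foot_long_pad's own z axis and vertical below 0.08 rad))), for 0.3 s.
At the end, for the whole second after the job is handed in: A spare foot stands upright (0.08 rad) in the open bore (5 mm), at rest, its pad top level with the other three within 3 mm; the other two feet within 12 mm of their start; the rod upright (0.12 rad) in its holder, tip on the floor (4 mm in height, 5 mm sideways) (horizontal distance between rod_tip and holder_floor below 0.005 m and z of rod_tip in the frame of holder_floor below 0.004 m and angle between rod_tip's own z axis and vertical below 0.12 rad and ((z of foot_short_pad in the frame of other_pads between -0.009 and -0.003 m and horizontal distance between foot_short_pad and bore_mouth below 0.005 m and angle between foot_short_pad's own z axis and vertical below 0.08 rad and linear speed of foot_short below 0.01 m/s and distance of each of foot_middle_pad, foot_long_pad from where it was at the start of the episode below 0.012 m) or (z of foot_middle_pad in the frame of other_pads between -0.009 and -0.003 m and horizontal distance between foot_middle_pad and bore_mouth below 0.005 m and angle between foot_middle_pad's own z axis and vertical below 0.08 rad and linear speed of foot_middle below 0.01 m/s and distance of each of foot_short_pad, foot_long_pad from where it was at the start of the episode below 0.012 m) or (z of foot_long_pad in the frame of other_pads between -0.009 and -0.003 m and horizontal distance between foot_long_pad and bore_mouth below 0.005 m and angle between foot_long_pad's own z axis and vertical below 0.08 rad and linear speed of foot_long below 0.01 m/s and distance of each of foot_short_pad, foot_middle_pad from where it was at the start of the episode below 0.012 m))); the robot touches nothing.
It fails at once if the depth rod is forced: more than 20 N against the stop or the leg (contact force between rod and riser above 20 N or contact force between rod and stop_a above 20 N or contact force between rod and stop_b above 20 N or contact force between rod and stop_c above 20 N).
It fails at once if a foot is forced: more than 25 N against the stop or the leg (contact force between any of foot_short, foot_middle, foot_long and riser above 25 N or contact force between any of foot_short, foot_middle, foot_long and stop_a above 25 N or contact force between any of foot_short, foot_middle, foot_long and stop_b above 25 N or contact force between any of foot_short, foot_middle, foot_long and stop_c above 25 N).
It fails at once if a bystander is pushed more than 30 mm out of place (distance of any of screwdriver, worn_foot, mug, tape, stapler, level, pen from where it was at the start of the episode above 0.03 m).
It also fails if it takes over 72 s, if anything falls off the work surface, if the arm or the gripper's body presses on something with over 40 N, if the wrist force passes 120 N, or if a joint passes its speed limit or range.

ROBOT

A 7-joint arm with a two-finger parallel gripper is mounted at the origin on the work surface. World frame = base frame: x ahead of the robot, y to its left, z up, the work surface at z = 0. Lengths are in m, angles in rad, forces in N, time in s.
With the tool pointing down it reaches from about 0.4 to 0.9 m from the base axis. Payload 5.6 kg.
Tool frame: the origin (TCP) lies midway between the tips of the shut fingers; the grasp point (between the pads) lies 19 mm behind it; z points along the fingers, y is the line along which they close (so a half turn about z gives the same grasp; the last joint's range is limited). The gripper opens to 92 mm and grips with 3 to 60 N. Pads are 20 mm wide; open, the fingers measure 128 mm over their backs; the gripper's body (75 mm by 189 mm) begins 69 mm behind the grasp point.
Start: joints at [-1.218, 0.468, -0.012, 1.603, 0.006, 1.071, -0.056], TCP at [0.251, 0.6, 0.215] pointing down, gripper open.
Joint ranges: [-2.53, 2.53], [-0.31, 2.02], [-1.57, 1.55], [0.28, 2.44], [-1.29, 4.43], [0.15, 1.84], [-2.92, 2.92]. Speed limits (rad/s): [2.57, 2.57, 3.14, 3.14, 3.14, 3.14, 3.14].

INTERFACE

Orientations are given as a rotation vector (axis times angle).
In Python, from rig import ctrl, cams, workorder gives the robot as it stands.
- The arm moves only by the shell command python3 -m pendant 'ROWS' [FORCE]. ROWS is JSON, a list of rows, each a list of 3 entries, a list of its own where there are three numbers: the shift along the tool's x, y, z in cm, then the turn, a rotation vector about the tool's x, y, z in rad, then the gripper's target within -1 to 1 (fully open at 1, half-way at 0, shut at -1). A call has 1 to 12 rows; each row shifts and turns the commanded pose from where the row before left it, along the tool's axes as they then stand; what a row does not reach is not made up. A row lasts 1/12 s, in which the tool goes at most 41.7 mm and 7.16 degrees, less where a joint would pass 70% of its speed; a pose out of reach is approached as far as the arm can. A call is refused whole if a number of a shift passes 4.17 or a number of a turn 0.125, either way. A call with a gripper value outside its range is refused whole. The fingers move at their own pace and stop on an object; FORCE is the grip in N (left out, the last holds). Time passes only in rows, so rows that do not move let the fingers close. It gives the time, the measured TCP pose, the force and the opening at its end, in the units of the state.
- ctrl.get_state(): the state, without advancing time (a new reading comes with each control period).
- cams.get_image(name): name is "scene" or "top" or "wrist"; returns the picture (420x560x3 uint8, blue, green, red); there is no depth.
- cams.camera_params(name): a dict with "fx", "fy", "cx", "cy" (pixels), "k1" (the pictures are not rectified: a ray, as slopes to the right and down, at radius r is drawn at 1 + k1 r^2 times it, then the intrinsics apply), "rvec" (rotation vector, rad) and "tvec" (3), from world to camera coordinates, as OpenCV has them. Camera axes: x right, y down, z forward; pixel columns grow to the right and rows downward; lengths in m; the calibration is good to about 2 mm. A picture is of the moment at which its call begins: read the wrist's pose just before it. camera_params takes no time and is no camera call; for the wrist camera it gives the pose at the moment of the call.
- workorder.job_done(): hands the job in, once; it reports no verdict.
The state is a dict: "t": time; "joint_positions": joint angles; "dq": joint speeds; "tau": joint torques, N m; "eef_pos": TCP position; "tcp_rot": TCP orientation; "force": force on the tool from outside, world axes, zero at the start; "torque": the same for the moment, N m; "opening": finger opening in m.
Only numpy, scipy, OpenCV 4.12 (cv2) and the standard library are available. Lean on these libraries where they do the work, as an engineer would, in place of code of your own. Each camera call takes 0.05 s, during which the arm holds its last target. There are 200 camera calls.

## Working session

There is one attempt and no reset: what is moved stays moved. The work goes in short steps, Python scripts to look and compute and a shell command to move; the robot and the scene stay as the last step left them, time stands still between calls to the robot, and variables do not carry over. Pictures are saved under pics/ and viewed, on a budget of 10 in all, crops included, one or two more only if the job needs it, and the job is handed in when it is done.

```bash
ls; mkdir -p pics; python3 - <<'E'
from rig import ctrl,cams
import cv2
for n in ("scene","top"):
    cv2.imwrite(f"pics/{n}0.png",cams.get_image(n)); print(n,cams.camera_params(n))
print(cams.camera_params("wrist")); print(ctrl.get_state())
E
```

```text
pics
scene {'fx': 487.8419641849205, 'fy': 487.8419641849205, 'cx': 287.46710179143514, 'cy': 206.2550309082196, 'k1': -0.08698442773344188, 'rvec': array([ 1.55573502,  1.75021915, -0.9274994 ]), 'tvec': array([ 0.10686487, -0.22783133,  1.58443717])}
top {'fx': 403.9367580447644, 'fy': 403.9367580447644, 'cx': 284.81713264794365, 'cy': 198.02681903911864, 'k1': -0.09055766183966422, 'rvec': array([ 2.17389445, -2.12594843,  0.15249202]), 'tvec': array([-0.02729773,  0.60064032,  0.90021005])}
{'fx': 314.69006670537993, 'fy': 314.69006670537993, 'cx': 276.6719707792313, 'cy': 211.39052227867015, 'k1': -0.024519073885917442, 'rvec': array([-2.42566918, -1.61401121, -0.2127257 ]), 'tvec': array([-0.64775171, -0.02924278,  0.3912718 ])}
{'t': 0.1, 'joint_positions': array([-1.21801478,  0.46830734, -0.01156765,  1.6035233 ,  0.00598582,
        1.07137845, -0.05634809]), 'dq': array([-1.48299692e-03, -1.70263297e-03, -8.03882233e-04, -1.68839265e-03,
       -3.87352581e-04, -1.82327464e-03,  7.02309232e-05]), 'tau': array([ 9.86246378e-04, -5.21654749e+01, -1.26039682e-02, -2.44368821e+01,
       -5.67832554e-02,  1.40125933e-02,  5.02750243e-05]), 'eef_pos': array([0.25047317, 0.59924234, 0.21372715]), 'tcp_rot': array([-6.17836236e-01, -3.08004115e+00,  2.46640610e-03]), 'force': array([-0.13907162, -0.38250814,  0.39285295]), 'torque': array([-0.02145615,  0.00191576, -0.01225972]), 'opening': 0.09201201118554476}
```

View pics/scene0.png

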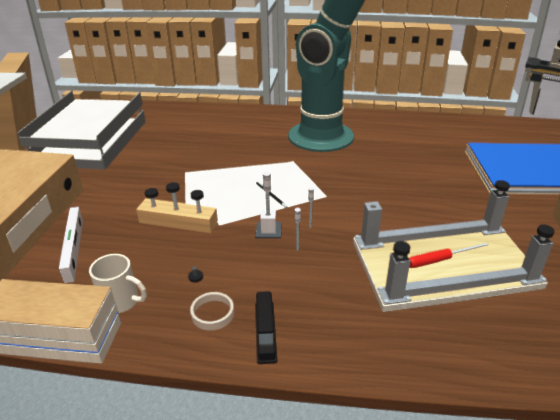

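View pics/top0.png

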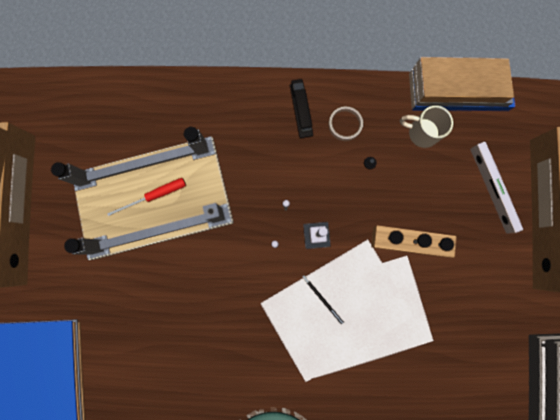

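The scene view shows the rod in its holder at (268,205), with two small look-alike rods at (297,230) and (311,208). The feet are at (152,193), (173,188) and (197,195), and the bare leg end is at (372,208). In the top view the holder is at (317,235), the pads at (397,238), (424,240) and (447,244), and the bare leg at (212,212).

```bash
cat > h.py <<'E'
import numpy as np, cv2
from rig import ctrl,cams
def K(p): return np.array([[p['fx'],0,p['cx']],[0,p['fy'],p['cy']],[0,0,1.]])
def ray(p,px):
    # distorted = s*(1+k1 s^2), s the true slope
    d=np.array([(px[0]-p['cx'])/p['fx'],(px[1]-p['cy'])/p['fy']]); u=d.copy()
    for _ in range(30): u=d/(1+p['k1']*(u@u))
    R=cv2.Rodrigues(p['rvec'])[0]
    v=R.T@np.array([*u,1]); return -R.T@p['tvec'], v/np.linalg.norm(v)
def plane(p,px,z):
    c,v=ray(p,px); return c+v*(z-c[2])/v[2]
def tri(obs):
    A=np.zeros((3,3));b=np.zeros(3)
    for p,px in obs:
        c,v=ray(p,px);M=np.eye(3)-np.outer(v,v);A+=M;b+=M@c
    X=np.linalg.solve(A,b)
    return X,[np.linalg.norm(np.cross(X-ray(p,q)[0],ray(p,q)[1])) for p,q in obs]
def proj(p,X):
    return cv2.projectPoints(np.float64(X).reshape(-1,3),p['rvec'],p['tvec'],K(p),np.array([p['k1'],0,0,0.]))[0].reshape(-1,2)
def blobs(m,lo,hi=1e9):
    n,l,s,c=cv2.connectedComponentsWithStats(m.astype(np.uint8))
    return [(c[i].round(1),s[i]) for i in range(1,n) if lo<=s[i][4]<=hi]
E
python3 - <<'E'
from h import *
P={n:cams.camera_params(n) for n in("scene","top")}
I={n:cv2.imread(f"pics/{n}0.png") for n in P}
for n,(x0,y0,x1,y1) in dict(scene=(135,175,215,215),top=(375,225,460,260)).items():
    m=np.zeros((420,560),bool);m[y0:y1,x0:x1]=I[n][y0:y1,x0:x1].max(2)<45
    print(n,blobs(m,30))
print('robhandle top',tri([(P['top'],(321,231)),(P['scene'],(267,175))]))
print('leg end',tri([(P['top'],(212,212)),(P['scene'],(372,206))]))
for z in(.118,): print(plane(P['top'],(212,212),z),plane(P['scene'],(372,206),z))
for a,b in (((397,238),(197,195)),((424,240),(173,188)),((447,244),(152,193))): print('foot',tri([(P['top'],a),(P['scene'],b)]))
c=np.hstack([cv2.resize(I['top'][195:265,190:340],None,fx=4,fy=4,interpolation=2)[:, :600]])
d=np.hstack([cv2.resize(I['scene'][165:240,240:390],None,fx=4,fy=4,interpolation=2)])
cv2.imwrite("pics/crop1.png",np.vstack([c,d]))
E
```

```text
scene [(array([172.5, 187.6]), array([167, 184,  12,   8,  79], dtype=int32)), (array([151.2, 193.1]), array([146, 189,  11,   9,  73], dtype=int32)), (array([196.6, 194.7]), array([192, 191,  11,   9,  67], dtype=int32))]
top [(array([395.6, 237.1]), array([389, 232,  14,  12, 125], dtype=int32)), (array([423.8, 240.4]), array([416, 234,  15,  13, 134], dtype=int32)), (array([446.2, 243.9]), array([439, 238,  14,  12, 127], dtype=int32))]
robhandle top (array([ 0.5192922 , -0.0889079 ,  0.15558115]), [np.float64(0.00019412755130456363), np.float64(0.0001941275513045735)])
leg end (array([0.55699453, 0.14301327, 0.11545717]), [np.float64(0.001453752088548301), np.float64(0.0014537520885483362)])
[0.55676467 0.1410788  0.118     ] [0.5603289  0.14416514 0.118     ]
foot (array([ 0.51091401, -0.26179505,  0.08532703]), [np.float64(0.002245929609807874), np.float64(0.002245929609807903)])
foot (array([ 0.50706192, -0.31911461,  0.09834476]), [np.float64(0.0013210890909627357), np.float64(0.001321089090962744)])
foot (array([ 0.49961719, -0.37890988,  0.07565835]), [np.float64(0.002355158205985459), np.float64(0.002355158205985538)])
```

View pics/crop1.png

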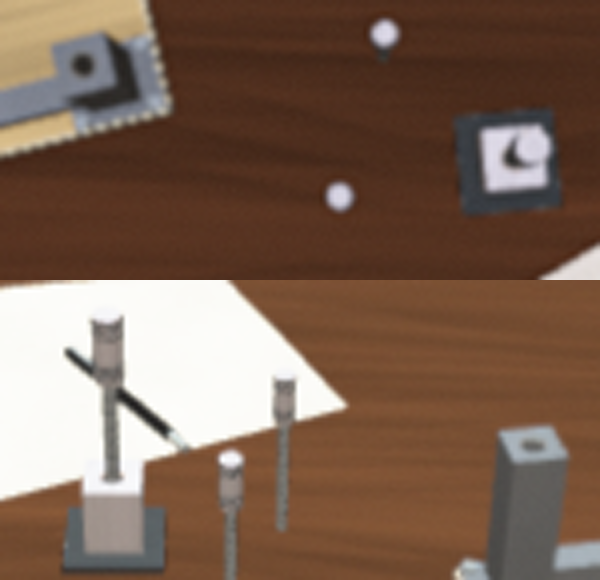

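The crops give better pixels. In the top view the rod handle top is at about (322.9,231.4) and the bore mouth at (210.9,211.1). In the scene view they are at about (266.6,173.4) and (373.4,206.4). The decoy rods are clearly smaller.

```bash
python3 - <<'E'
from h import *
P={n:cams.camera_params(n) for n in("scene","top")}
T=lambda a,b:(lambda r:(r[0].round(4),np.round(r[1][0],4)))(tri([(P['top'],a),(P['scene'],b)]))
f=lambda x,y:(190+x/4-.4,195+y/4-.4); g=lambda x,y:(240+x/4-.4,165+(y-280)/4-.4)
print('handle',T(f(533,147),g(107,315)))
print('bore',T(f(84,65),g(534,446)))
print('decoys',T(f(384,33),g(231,458)),T(f(339,196),g(284,378)), T(f(384,33),g(284,378)),T(f(339,196),g(231,458)))
# holder corners top at z=.056 (base 6 + ?), yaw
for q in((480,126),(546,122),(549,188),(484,193)): print(plane(P['top'],f(*q),.05)[:2].round(4))
s=ctrl.get_state();R=cv2.Rodrigues(s['tcp_rot'])[0];print(R.round(3))
# riser yaw: leg pads / board; pads at top view (193,135),(60,170),(72,246)
for q in((193,134),(60,170),(72,246)): print('pad',plane(P['top'],q,.144)[:2].round(3))
W=cams.camera_params('wrist');Rw=cv2.Rodrigues(W['rvec'])[0];c=-Rw.T@W['tvec'];print('wristcam in tool',(R.T@(c-s['eef_pos'])).round(3),(R.T@Rw.T).round(2))
E
```

```text
handle (array([ 0.5183, -0.0914,  0.1592]), np.float64(0.0008))
bore (array([0.5593, 0.1455, 0.117 ]), np.float64(0.0011))
decoys (array([ 0.5808, -0.0153,  0.1118]), np.float64(0.0005)) (array([0.493 , 0.0064, 0.1086]), np.float64(0.0001)) (array([ 0.5738, -0.0018,  0.1597]), np.float64(0.0139)) (array([ 0.4962, -0.0078,  0.0542]), np.float64(0.0155))
[ 0.5363 -0.0721]
[ 0.5394 -0.11  ]
[ 0.5017 -0.1121]
[ 0.4981 -0.075 ]
[[-0.923  0.386 -0.   ]
 [ 0.386  0.923 -0.002]
 [-0.    -0.002 -1.   ]]
pad [0.721 0.186]
pad [0.637 0.473]
pad [0.475 0.43 ]
wristcam in tool [ 0.073 -0.001 -0.171] [[-0.   -0.97 -0.26]
 [ 1.   -0.    0.  ]
 [-0.   -0.26  0.97]]
```

```bash
python3 -m pendant '[[[0,0,-1],[0,0,0.117],1],[[0,0,-1],[0,0,0.117],1],[[0,0,-1],[0,0,0.117],1],[[0,0,-1],[0,0,0.117],1],[[0,0,-1],[0,0,0.117],1],[[0,0,-1],[0,0,0.117],1],[[0,0,-1],[0,0,0.117],1],[[0,0,-1],[0,0,0.117],1],[[0,0,-1],[0,0,0.117],1],[[0,0,-1],[0,0,0.122],1]]'
python3 -m pendant '[[[-3.5,2.4,0],[0,0,0],1],[[-3.5,2.4,0],[0,0,0],1],[[-3.5,2.4,0],[0,0,0],1],[[-3.5,2.4,0],[0,0,0],1],[[-3.5,2.4,0],[0,0,0],1],[[-3.5,2.4,0],[0,0,0],1],[[-3.5,2.4,0],[0,0,0],1],[[-3.5,2.4,0],[0,0,0],1],[[-3.5,2.4,0],[0,0,0],1],[[-3.5,2.4,0],[0,0,0],1],[[-3.5,2.4,0],[0,0,0],1],[[-3.5,2.4,0],[0,0,0],1]]'
python3 -m pendant '[[[-3.5,2,0],[0,0,0],1],[[0,0,0],[0,0,0],1],[[0,0,0],[0,0,0],1]]'
```

```text
t: 0.93
eef_pos: [0.2505, 0.5994, 0.3145]
tcp_rot: [2.228, 2.215, -0.001]
force: [0.1, -0.4, 1.0]
opening: 0.0919
t: 1.93
eef_pos: [0.5339, 0.1855, 0.3145]
tcp_rot: [-2.221, -2.221, 0.0]
force: [-0.1, 0.6, 0.7]
opening: 0.0922
t: 2.18
eef_pos: [0.5541, 0.1493, 0.3143]
tcp_rot: [2.228, 2.215, -0.001]
force: [-0.0, 0.4, -0.4]
opening: 0.0921
```

```bash
python3 - <<'E'
from h import *
import json
W=cams.camera_params('wrist');im=cams.get_image('wrist');cv2.imwrite('pics/w1.png',im)
json.dump({k:np.array(v).tolist() for k,v in W.items()},open('w1.json','w'))
q=proj(W,[.5593,.1455,.118])[0];print(q)
x,y=q.astype(int)
g=cv2.cvtColor(im,6)
n=60;r=g[max(0,y-n):y+n,x-n:x+n]
c=cv2.resize(im[max(0,y-n):y+n,x-n:x+n],None,fx=3,fy=3);cv2.imwrite('pics/w1c.png',np.hstack([cv2.resize(im,(480,360)),c[:360]]))
m=np.zeros(g.shape,bool);m[y-20:y+20,x-20:x+20]=g[y-20:y+20,x-20:x+20]<60
print(blobs(m,20), g[y-14:y+15:2,x-14:x+15:2])
E
```

```text
[281.57777208 192.28931219]
[] [[129  90  88  90  90  91  90  91  93  96 105 123 162 173 184]
 [119  89  89  90  91  94  99 110 126 144 161 163 163 172 179]
 [114  91  94 103 117 136 154 164 171 174 175 175 166 172 175]
 [122 124 143 159 168 174 176 176 176 176 175 176 167 167 173]
 [169 172 174 175 174 175 175 175 176 176 177 176 170 165 173]
 [187 178 177 176 176 172 161 153 160 172 176 177 174 164 171]
 [182 179 177 178 175 155 114  98 109 146 171 176 175 170 198]
 [176 181 178 178 168 121  89  88  89 108 159 176 176 178 208]
 [141 185 178 177 164 111  86  87  88 104 159 177 178 175 192]
 [123 181 179 178 171 129  91  87  92 125 169 178 179 178 164]
 [100 176 181 179 177 163 135 120 134 160 176 178 178 179 161]
 [ 96 147 180 177 178 177 174 170 173 177 178 179 178 179 168]
 [ 94 123 170 175 175 177 177 178 178 180 179 178 176 172 160]
 [ 93  97 135 172 175 175 175 176 175 173 165 154 135 118 104]
 [ 94  93 117 166 174 172 167 158 144 126 108  97  90  87  88]]
```

View pics/w1c.png

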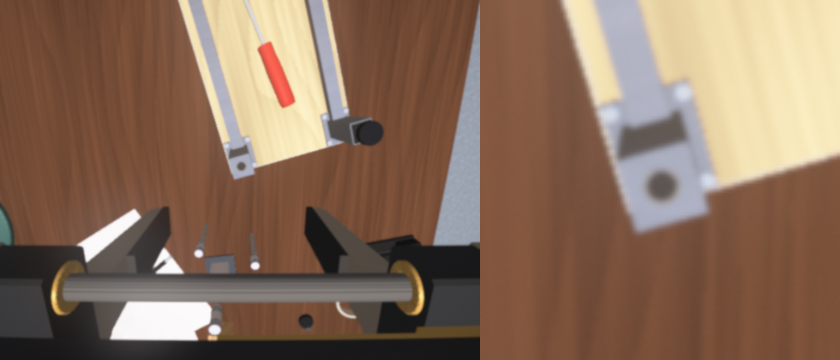

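The wrist view shows the bare leg with the bore at about (282,194). The rod and holder are at the lower centre, near (250,380).

```bash
python3 -m pendant '[[[-4,-0.6,0],[0,0,0],1],[[-4,-0.6,0],[0,0,0],1],[[-4,-0.6,0],[0,0,0],1],[[-4,-0.6,0],[0,0,0],1],[[0,0,0],[0,0,0],1],[[0,0,0],[0,0,0],1]]'
cat > wl.py <<'E'
import sys;from h import *
# detect bright disc / dark hole near predicted point:  wl.py name x y z  bright|dark
def look(name,X,kind,n=24,thr=None):
    W=cams.camera_params('wrist');im=cams.get_image('wrist');cv2.imwrite(f'pics/{name}.png',im)
    x,y=proj(W,X)[0].astype(int);g=cv2.cvtColor(im,6)
    s=g[y-n:y+n,x-n:x+n]
    t=thr or cv2.threshold(s,0,255,8)[0]
    m=np.zeros(g.shape,bool);m[y-n:y+n,x-n:x+n]=(s>t) if kind=='bright' else (s<t)
    return W,im,(x,y),t,blobs(m,25)
E
python3 - <<'E'
from wl import *
W=cams.camera_params('wrist');im=cv2.imread('pics/w1.png')
import json;W1={k:np.array(v) for k,v in json.load(open('w1.json')).items()}
g=cv2.cvtColor(im,6);m=np.zeros(g.shape,bool);m[184:206,270:292]=g[184:206,270:292]<135
b=blobs(m,20);print('bore',b,[plane(W1,c,.118).round(4) for c,_ in b])
W,im,q,t,b=look('w2',[.5183,-.0914,.16],'bright',thr=180);print(q,t,b)
np.save('w2.npy',W,allow_pickle=True)
E
python3 -m pendant '[[[-4,-0.6,0],[0,0,0],1],[[-4,-0.6,0],[0,0,0],1],[[0,0,0],[0,0,0],1],[[0,0,0],[0,0,0],1]]'
python3 - <<'E'
from wl import *
W,im,q,t,b=look('w3',[.5183,-.0914,.16],'bright',thr=180);print(q,t,b)
np.save('w3.npy',W,allow_pickle=True)
a=cv2.imread('pics/w2.png');cv2.imwrite('pics/w23.png',np.hstack([a[120:,140:420],im[120:,140:420]]))
E
```

```text
t: 2.73
eef_pos: [0.5288, -0.0081, 0.3149]
tcp_rot: [-2.223, -2.219, -0.001]
force: [1.3, 1.4, -0.2]
opening: 0.0916
bore [(array([281.2, 193.6]), array([277, 189,  10,  10,  76], dtype=int32))] [array([0.5588, 0.1439, 0.118 ])]
(np.int64(268), np.int64(269)) 180 [(array([262.4, 246.8]), array([260, 245,   6,   5,  27], dtype=int32)), (array([277.5, 245.9]), array([273, 245,  10,   3,  28], dtype=int32)), (array([250.6, 282.5]), array([244, 264,  21,  29, 316], dtype=int32)), (array([268. , 270.8]), array([261, 265,  15,  13, 159], dtype=int32))]
t: 3.12
eef_pos: [0.5174, -0.0872, 0.3146]
tcp_rot: [-2.222, -2.221, -0.0]
force: [0.3, 0.7, -0.6]
opening: 0.0918
(np.int64(278), np.int64(200)) 180 [(array([277.5, 183.5]), array([265, 176,  26,  21, 299], dtype=int32)), (array([278. , 202.5]), array([271, 195,  15,  16, 191], dtype=int32))]
```

View pics/w23.png

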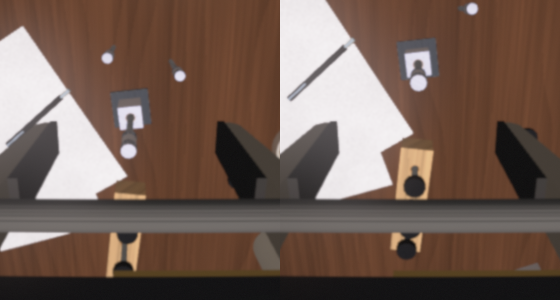

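Both wrist views show the handle's bright top disc, at (268,271) in w2 and (278,202) in w3. The next foot pads are below it.

```bash
python3 - <<'E'
from wl import *
W2=np.load('w2.npy',allow_pickle=True).item();W3=np.load('w3.npy',allow_pickle=True).item()
print(tri([(W2,(268,270.8)),(W3,(278,202.5))]),plane(W2,(268,270.8),.161),plane(W3,(278,202.5),.161))
P=cams.camera_params('top');print(plane(P,(322.85,231.35),.161),ctrl.get_state()['eef_pos'])
# wrist cam offset sanity: where do the fingertips' midpoint (TCP) project
s=ctrl.get_state();print(proj(W3,s['eef_pos']+[0,0,-.15]))
E
```

```text
(array([ 0.51826188, -0.09305089,  0.16074335]), [np.float64(7.488825010771769e-06), np.float64(7.488825010979825e-06)]) [ 0.51826255 -0.09292587  0.161     ] [ 0.51826833 -0.09299052  0.161     ]
[ 0.51831634 -0.09195821  0.161     ] [ 0.51774337 -0.0855185   0.31437621]
[[277.50670577 196.28738113]]
```

```bash
python3 -m pendant '[[[-0.6,0,3],[0,0,0],1],[[0,0,3],[0,0,0],1],[[0,0,3],[0,0,0],1],[[0,0,3],[0,0,0],1],[[0,0,2.5],[0,0,0],1],[[0,0,2.5],[0,0,0],1],[[0,0,2],[0,0,0],1],[[0,0,0],[0,0,0],1],[[0,0,0],[0,0,0],1],[[0,0,0],[0,0,0],1]]'
python3 - <<'E'
from h import *
for i in range(3):
    s=ctrl.get_state();print(s['t'],s['eef_pos'],s['tcp_rot'],s['force'])
    W=cams.camera_params('wrist');im=cams.get_image('wrist')
g=cv2.cvtColor(im,6);q=proj(W,[.5183,-.0929,.161])[0];x,y=q.astype(int);print(q)
m=np.zeros(g.shape,bool);m[y-60:y+60,x-60:x+60]=g[y-60:y+60,x-60:x+60]>180
print([(c,a,plane(W,c,.161)) for c,a in blobs(m,200)])
cv2.imwrite('pics/w4.png',im)
E
```

```text
t: 4.0
eef_pos: [0.5185, -0.0923, 0.1254]
tcp_rot: [2.218, 2.224, 0.002]
force: [-1.0, 1.2, 0.5]
opening: 0.092
4.0 [ 0.51845376 -0.09229576  0.12539381] [2.21840382e+00 2.22355058e+00 1.62902484e-03] [-1.04169081  1.226158    0.50803948]
4.05 [ 0.51869241 -0.09265484  0.12584365] [2.21851009 2.22239054 0.00294248] [-0.27183777 -0.64788871 -0.22336292]
4.1 [ 0.51862572 -0.0929725   0.12595611] [2.21900509 2.22160628 0.00333212] [-0.19620989  0.05633626  0.0688635 ]
[277.27226555 282.85898595]
[(array([263.7, 229.8]), array([257, 222,  14,  18, 219], dtype=int32), array([ 0.51211352, -0.06626395,  0.161     ])), (array([290.8, 228.9]), array([284, 222,  15,  15, 218], dtype=int32), array([ 0.52441746, -0.06583962,  0.161     ])), (array([234.6, 292.7]), array([ 217,  243,   52,   76, 2093], dtype=int32), array([ 0.497763  , -0.09813939,  0.161     ])), (array([277.4, 283.1]), array([260, 267,  36,  33, 889], dtype=int32), array([ 0.51836103, -0.09302721,  0.161     ]))]
```

```bash
python3 -m pendant '[[[0,0,0.3],[0,0,0],-0.5],[[0,0,0],[0,0,0],-0.7],[[0,0,0],[0,0,0],-1],[[0,0,0],[0,0,0],-1],[[0,0,0],[0,0,0],-1],[[0,0,0],[0,0,0],-1],[[0,0,0],[0,0,0],-1],[[0,0,0],[0,0,0],-1]]' 15
```

```text
t: 4.82
eef_pos: [0.5173, -0.0937, 0.1216]
tcp_rot: [2.222, 2.221, -0.0]
force: [-0.4, 0.5, 0.7]
opening: 0.0404
```

```bash
python3 -m pendant '[[[0,0,0],[0,0,0],-1],[[0,0,0],[0,0,0],-1],[[0,0,0],[0,0,0],-1],[[0,0,0],[0,0,0],-1],[[0,0,0],[0,0,0],-1],[[0,0,0],[0,0,0],-1]]' 15
```

```text
t: 5.32
eef_pos: [0.5173, -0.0937, 0.1216]
tcp_rot: [-2.222, -2.221, 0.0]
force: [0.3, -0.1, -0.1]
opening: 0.0176
```

```bash
python3 -m pendant '[[[0,0,-1],[0,0,0],-1],[[0,0,-2],[0,0,0],-1],[[0,0,-3],[0,0,0],-1],[[0,0,-3],[0,0,0],-1],[[0,0,-3],[0,0,0],-1],[[0,0,-2],[0,0,0],-1],[[0,0,-0.5],[0,0,0],-1],[[1,0.2,0],[0,0,0],-1],[[2,0.4,0],[0,0,0],-1],[[3,0.5,0],[0,0,0],-1],[[3,0.5,0],[0,0,0],-1],[[3,0.5,0],[0,0,0],-1]]'
python3 -m pendant '[[[3,0.5,0],[0,0,0],-1],[[3,0.5,0],[0,0,0],-1],[[3,0.5,0],[0,0,0],-1],[[2,0.4,0],[0,0,0],-1],[[0.8,0.2,0],[0,0,0],-1],[[0,0,0],[0,0,0],-1],[[0,0,0],[0,0,0],-1],[[0,0,0],[0,0,0],-1],[[0,0,0],[0,0,0],-1]]'
python3 - <<'E'
from h import *
for i in range(2):
    s=ctrl.get_state();print(s['eef_pos'],s['tcp_rot'],s['force'])
    W=cams.camera_params('wrist');im=cams.get_image('wrist')
cv2.imwrite('pics/w5.png',im);print(proj(W,[[.559,.1443,.118],s['eef_pos']-[0,0,.1156]]))
a=cv2.resize(im[180:330,200:360],None,fx=2.5,fy=2.5);sc=cams.get_image('scene');b=cv2.resize(sc[100:250,320:440],None,fx=2.5,fy=2.5)
cv2.imwrite('pics/c5.png',np.hstack([a,b]))
E
```

```text
t: 6.32
eef_pos: [0.5372, 0.0284, 0.2647]
tcp_rot: [-2.22, -2.22, 0.004]
force: [0.9, -0.4, -1.1]
opening: 0.0178
t: 7.07
eef_pos: [0.5593, 0.1423, 0.2665]
tcp_rot: [2.225, 2.218, -0.001]
force: [-0.5, 0.0, -1.5]
opening: 0.0175
[0.55927919 0.14228186 0.26654467] [ 2.22474247e+00  2.21792983e+00 -7.41464620e-04] [-0.45392528  0.023286   -1.52532606]
[0.5593452  0.14254942 0.26667885] [ 2.22442105e+00  2.21826945e+00 -2.12444141e-04] [-0.33463509  0.0396522  -0.48623833]
[[276.87534356 196.51684622]
 [277.26238103 205.92789808]]
```

View pics/c5.png

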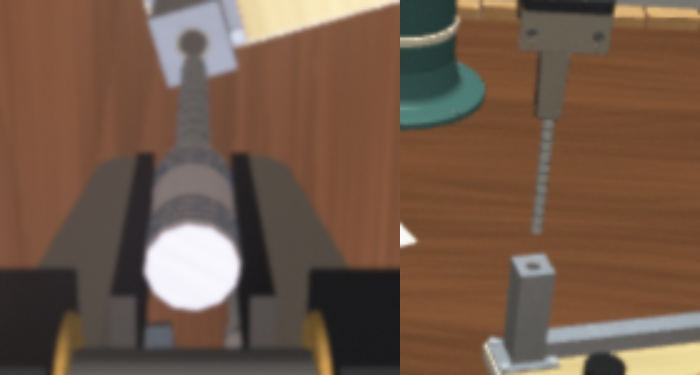

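The left crop shows the bore at wrist pixel (277,197) with the rod tip just below it. The right crop shows the tip at scene pixel (374.4,193.5), over the bore at (373.2,206).

```bash
python3 - <<'E'
from h import *
P=cams.camera_params('scene');W=cams.camera_params('wrist')
e=np.array([.5593,.1425,.2667])
print(proj(P,[e-[0,0,.1156],[.559,.1443,.118]]),plane(P,(374.2,193),.151),plane(P,(373,206.2),.118),plane(W,(277.2,197),.118))
E
```

```text
[[372.62001946 192.74809058]
 [372.05001033 205.6560758 ]] [0.55975492 0.14581404 0.151     ] [0.56085456 0.14628851 0.118     ] [0.5594342  0.14444344 0.118     ]
```

```bash
python3 -m pendant '[[[0.12,0,1.2],[0,0,0],-1],[[0,0,1.2],[0,0,0],-1],[[0,0,0.4],[0,0,0],-1],[[0,0,0],[0,0,0],-1],[[0,0,0],[0,0,0],-1]]'
python3 - <<'E'
from h import *
W=cams.camera_params('wrist');im=cams.get_image('wrist');sc=cams.get_image('scene')
s=ctrl.get_state();print(s['eef_pos'],s['force'],proj(W,[[.559,.1443,.118],s['eef_pos']-[0,0,.1156]]))
a=cv2.resize(im[170:220,240:320],None,fx=5,fy=5,interpolation=2);b=cv2.resize(sc[170:220,345:405],None,fx=5,fy=5,interpolation=2)
cv2.imwrite('pics/c6.png',np.hstack([a,b]))
E
```

```text
t: 7.63
eef_pos: [0.5591, 0.1454, 0.2379]
tcp_rot: [-2.221, -2.221, 0.002]
force: [-0.6, 0.7, -0.8]
opening: 0.0174
[0.55959947 0.14553041 0.23872291] [ 0.35168446  0.18128244 -1.15075037] [[277.34199646 205.88046428]
 [277.98555028 205.94381848]]
```

View pics/c6.png

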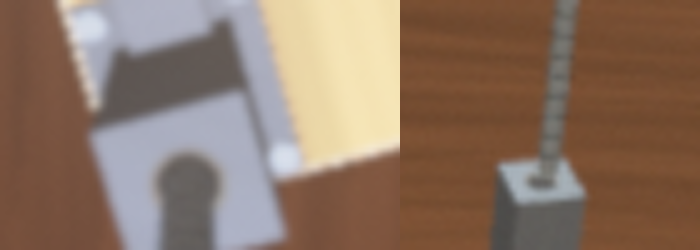

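The wrist crop shows the rod centred left to right on the bore (188 against 190 in the crop). The scene crop shows the tip slightly to the right of the hole, so I shift it back 1 mm and go in gently.

```bash
python3 -m pendant '[[[-0.1,-0.03,0],[0,0,0],-1],[[0,0,0.3],[0,0,0],-1],[[0,0,0.2],[0,0,0],-1],[[0,0,0.2],[0,0,0],-1],[[0,0,0],[0,0,0],-1],[[0,0,0],[0,0,0],-1]]'
```

```text
t: 8.23
eef_pos: [0.559, 0.1445, 0.2314]
tcp_rot: [-2.221, -2.221, 0.0]
force: [-0.3, 0.2, -0.8]
opening: 0.0177
```

```bash
python3 -m pendant '[[[0,0,0.2],[0,0,0],-1],[[0,0,0.2],[0,0,0],-1],[[0,0,0.2],[0,0,0],-1],[[0,0,0],[0,0,0],-1],[[0,0,0],[0,0,0],-1]]'
python3 -m pendant '[[[0,0,0.4],[0,0,0],-1],[[0,0,0.4],[0,0,0],-1],[[0,0,0.4],[0,0,0],-1],[[0,0,0.2],[0,0,0],-1],[[0,0,0],[0,0,0],-1],[[0,0,0],[0,0,0],-1]]'
```

```text
t: 8.65
eef_pos: [0.559, 0.1445, 0.2254]
tcp_rot: [-2.221, -2.221, 0.0]
force: [0.5, -0.4, -1.5]
opening: 0.0176
t: 9.15
eef_pos: [0.559, 0.1445, 0.2114]
tcp_rot: [-2.222, -2.221, 0.001]
force: [1.0, -0.2, -1.2]
opening: 0.0173
```

```bash
python3 -m pendant '[[[0,0,0.4],[0,0,0],-1],[[0,0,0.4],[0,0,0],-1],[[0,0,0.4],[0,0,0],-1],[[0,0,0.2],[0,0,0],-1],[[0,0,0],[0,0,0],-1],[[0,0,0],[0,0,0],-1]]'
python3 -m pendant '[[[0,0,0.1],[0,0,0],-1],[[0,0,0.1],[0,0,0],-1],[[0,0,0.1],[0,0,0],-1],[[0,0,0.1],[0,0,0],-1],[[0,0,0.1],[0,0,0],-1],[[0,0,0],[0,0,0],-1],[[0,0,0],[0,0,0],-1]]'
```

```text
t: 9.65
eef_pos: [0.559, 0.1445, 0.1974]
tcp_rot: [-2.222, -2.221, 0.0]
force: [-0.3, 0.1, -0.5]
opening: 0.0176
t: 10.23
eef_pos: [0.559, 0.1446, 0.1925]
tcp_rot: [-2.221, -2.221, 0.0]
force: [0.2, -0.2, -1.9]
opening: 0.0179
```

```bash
python3 -m pendant '[[[0,0,0.1],[0,0,0],-1],[[0,0,0],[0,0,0],-1],[[0,0,0],[0,0,0],-1]]'
python3 -m pendant '[[[0,0,0.1],[0,0,0],-1],[[0,0,0],[0,0,0],-1],[[0,0,0],[0,0,0],-1]]'
```

```text
t: 10.48
eef_pos: [0.559, 0.1446, 0.1916]
tcp_rot: [-2.221, -2.221, 0.0]
force: [-0.3, -0.6, -0.9]
opening: 0.0175
t: 10.73
eef_pos: [0.559, 0.1445, 0.1905]
tcp_rot: [-2.221, -2.221, 0.0]
force: [-0.1, 0.5, -0.8]
opening: 0.0173
```

Not the 40 mm stop: there is no contact 3 mm past it. On to 52 mm, where the TCP should be at about 0.1816.

```bash
python3 -m pendant '[[[0,0,0.3],[0,0,0],-1],[[0,0,0.2],[0,0,0],-1],[[0,0,0.1],[0,0,0],-1],[[0,0,0],[0,0,0],-1],[[0,0,0],[0,0,0],-1]]'
python3 -m pendant '[[[0,0,0.1],[0,0,0],-1],[[0,0,0.1],[0,0,0],-1],[[0,0,0.1],[0,0,0],-1],[[0,0,0],[0,0,0],-1],[[0,0,0],[0,0,0],-1]]'
```

```text
t: 11.15
eef_pos: [0.559, 0.1445, 0.1845]
tcp_rot: [-2.222, -2.221, 0.0]
force: [-0.0, -0.1, 0.5]
opening: 0.0175
t: 11.57
eef_pos: [0.559, 0.1445, 0.1815]
tcp_rot: [-2.222, -2.221, 0.0]
force: [-0.6, -0.3, -0.2]
opening: 0.0176
```

```bash
python3 -m pendant '[[[0,0,0.1],[0,0,0],-1],[[0,0,0],[0,0,0],-1],[[0,0,0],[0,0,0],-1]]'
```

```text
t: 11.82
eef_pos: [0.5591, 0.1446, 0.1806]
tcp_rot: [2.222, 2.221, -0.0]
force: [-0.3, -0.1, -1.8]
opening: 0.0177
```

```bash
python3 -m pendant '[[[0,0,0.1],[0,0,0],-1],[[0,0,0],[0,0,0],-1],[[0,0,0],[0,0,0],-1]]'
```

```text
t: 12.07
eef_pos: [0.5591, 0.1445, 0.1795]
tcp_rot: [-2.222, -2.221, 0.0]
force: [-0.2, -0.8, -1.3]
opening: 0.0178
```

```bash
python3 -m pendant '[[[0,0,0.1],[0,0,0],-1],[[0,0,0],[0,0,0],-1],[[0,0,0],[0,0,0],-1]]'
```

```text
t: 12.32
eef_pos: [0.559, 0.1445, 0.1785]
tcp_rot: [-2.221, -2.221, 0.0]
force: [-0.5, 0.8, -0.7]
opening: 0.0178
```

```bash
python3 -m pendant '[[[0,0,0.3],[0,0,0],-1],[[0,0,0.2],[0,0,0],-1],[[0,0,0.2],[0,0,0],-1],[[0,0,0.1],[0,0,0],-1],[[0,0,0],[0,0,0],-1],[[0,0,0],[0,0,0],-1]]'
python3 -m pendant '[[[0,0,0.1],[0,0,0],-1],[[0,0,0],[0,0,0],-1],[[0,0,0],[0,0,0],-1]]'
```

```text
t: 12.82
eef_pos: [0.559, 0.1445, 0.1705]
tcp_rot: [-2.222, -2.221, 0.0]
force: [-0.4, 0.0, -1.2]
opening: 0.0177
t: 13.07
eef_pos: [0.5591, 0.1446, 0.1697]
tcp_rot: [2.221, 2.221, 0.0]
force: [-0.5, -0.8, -0.2]
opening: 0.0178
```

```bash
python3 -m pendant '[[[0,0,0.1],[0,0,0],-1],[[0,0,0],[0,0,0],-1],[[0,0,0],[0,0,0],-1]]'
```

```text
t: 13.32
eef_pos: [0.5593, 0.1446, 0.169]
tcp_rot: [2.222, 2.221, 0.001]
force: [0.3, 0.4, 2.0]
opening: 0.0176
```

```bash
python3 -m pendant '[[[0,0,0.05],[0,0,0],-1],[[0,0,0.05],[0,0,0],-1],[[0,0,0],[0,0,0],-1],[[0,0,0],[0,0,0],-1],[[0,0,0],[0,0,0],-1],[[0,0,0],[0,0,0],-1]]'
python3 - <<'E'
from h import *
im=cams.get_image('scene');s=ctrl.get_state();print(s['eef_pos'],s['force'])
cv2.imwrite('pics/s7.png',cv2.resize(im[90:240,320:440],None,fx=4,fy=4,interpolation=2))
P=cams.camera_params('scene');print(proj(P,[[.559,.1445,.118],[.559,.1445,.164],[.559,.1445,.176],[.559,.1445,.188]]))
E
```

```text
t: 13.82
eef_pos: [0.5595, 0.1447, 0.1682]
tcp_rot: [2.221, 2.221, 0.002]
force: [-1.3, 0.1, 5.3]
opening: 0.0175
[0.55948462 0.14466398 0.16821645] [-0.78783502  0.90570113  4.8180693 ]
[[372.14356829 205.66191815]
 [374.13610625 187.56161083]
 [374.66893848 182.68918588]
 [375.20726015 177.75253251]]
```

View pics/s7.png

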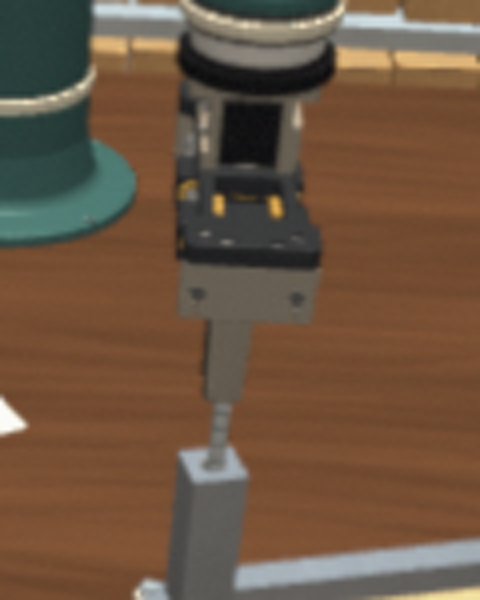

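The rod bottoms at a TCP height of about 0.1695, which is a depth of 64 mm, and the short exposed rod in the view agrees. The needed stem is 64 + 14 = 78 mm, so it is the long foot, in the middle hole. Now the rod goes back.

```bash
python3 -m pendant '[[[0,0,-0.5],[0,0,0],-1],[[0,0,-1.5],[0,0,0],-1],[[0,0,-2],[0,0,0],-1],[[0,0,-2],[0,0,0],-1],[[0,0,-2],[0,0,0],-1],[[0,0,-1.5],[0,0,0],-1],[[0,0,-0.5],[0,0,0],-1],[[-1,-0.2,0],[0,0,0],-1],[[-2,-0.4,0],[0,0,0],-1],[[-3,-0.5,0],[0,0,0],-1],[[-3,-0.5,0],[0,0,0],-1],[[-3,-0.5,0],[0,0,0],-1]]'
python3 -m pendant '[[[-3,-0.5,0],[0,0,0],-1],[[-3,-0.5,0],[0,0,0],-1],[[-3,-0.5,0],[0,0,0],-1],[[-2,-0.4,0],[0,0,0],-1],[[-0.8,-0.2,0],[0,0,0],-1],[[0,0,0],[0,0,0],-1],[[0,0,0],[0,0,0],-1],[[0,0,0],[0,0,0],-1],[[0,0,0],[0,0,0],-1]]'
```

```text
t: 14.87
eef_pos: [0.5365, 0.0226, 0.266]
tcp_rot: [-2.22, -2.221, 0.004]
force: [0.5, -1.1, -0.1]
opening: 0.0173
t: 15.62
eef_pos: [0.5173, -0.0916, 0.2672]
tcp_rot: [-2.218, -2.224, 0.0]
force: [0.1, 0.2, -1.4]
opening: 0.018
```

```bash
python3 -m pendant '[[[0,0,1],[0,0,0],-1],[[0,0,2],[0,0,0],-1],[[0,0,2],[0,0,0],-1],[[0,0,2],[0,0,0],-1],[[0,0,1.5],[0,0,0],-1],[[0,0,0.4],[0,0,0],-1],[[0,0,0],[0,0,0],-1],[[0,0,0],[0,0,0],-1],[[0,0,0],[0,0,0],-1]]'
```

```text
t: 16.37
eef_pos: [0.5178, -0.0934, 0.1794]
tcp_rot: [2.22, 2.221, 0.002]
force: [-0.6, -0.7, 0.0]
opening: 0.0176
```

```bash
python3 -m pendant '[[[0,-0.03,0.4],[0,0,0],-1],[[0,0,0.4],[0,0,0],-1],[[0,0,0.4],[0,0,0],-1],[[0,0,0.4],[0,0,0],-1],[[0,0,0],[0,0,0],-1],[[0,0,0],[0,0,0],-1]]'
python3 -m pendant '[[[0,0,0.8],[0,0,0],-1],[[0,0,0.9],[0,0,0],-1],[[0,0,0.9],[0,0,0],-1],[[0,0,0.8],[0,0,0],-1],[[0,0,0.3],[0,0,0],-1],[[0,0,0.2],[0,0,0],-1],[[0,0,0],[0,0,0],-1],[[0,0,0],[0,0,0],-1]]'
```

```text
t: 16.87
eef_pos: [0.5165, -0.0935, 0.1623]
tcp_rot: [-2.221, -2.221, 0.001]
force: [-0.4, 0.6, -1.6]
opening: 0.0181
t: 17.53
eef_pos: [0.5167, -0.0935, 0.1236]
tcp_rot: [-2.221, -2.221, 0.0]
force: [0.9, -0.3, -1.0]
opening: 0.0176
```

```bash
python3 -m pendant '[[[0,0,0.1],[0,0,0],-1],[[0,0,0.1],[0,0,0],-1],[[0,0,0],[0,0,0],-1],[[0,0,0],[0,0,0],-1]]'
python3 -m pendant '[[[0,0,0],[0,0,0],-0.5],[[0,0,0],[0,0,0],-0.4],[[0,0,0],[0,0,0],0],[[0,0,0],[0,0,0],1],[[0,0,0],[0,0,0],1],[[0,0,0],[0,0,0],1],[[0,0,0],[0,0,0],1],[[0,0,0],[0,0,0],1]]'
```

```text
t: 17.87
eef_pos: [0.5168, -0.0934, 0.1217]
tcp_rot: [2.221, 2.221, 0.0]
force: [-0.4, 0.9, -0.6]
opening: 0.0179
t: 18.53
eef_pos: [0.5168, -0.0935, 0.1216]
tcp_rot: [2.221, 2.221, 0.0]
force: [-0.4, -0.5, -0.5]
opening: 0.0652
```

```bash
python3 -m pendant '[[[0,0,-0.5],[0,0,0],1],[[0,0,-1],[0,0,0],1],[[0,0,-3],[0,0,0],1],[[0,0,-3.5],[0,0,0],1],[[0,0,-3.5],[0,0,0],1],[[0,0,-3.5],[0,0,0],1],[[-3,0,-2],[0,0,0],1],[[-3.5,-0.2,0],[0,0,0],1],[[-3.5,-0.2,0],[0,0,0],1],[[-3.5,-0.2,0],[0,0,0],1],[[0,0,0],[0,0,0],1],[[0,0,0],[0,0,0],1]]'
python3 - <<'E'
from wl import *
s=ctrl.get_state();print(s['eef_pos'])
W,im,q,t,b=look('w8',[.507,-.319,.106],'dark',n=40,thr=45);print(q,b)
np.save('w8.npy',W,allow_pickle=True)
b2=proj(W,[.5184,-.093,.161])[0];print('rodtop pred',b2)
E
python3 -m pendant '[[[-3.5,-0.2,0],[0,0,0.048],1],[[-3.5,-0.2,0],[0,0,0.048],1],[[-2,0,0],[0,0,0],1],[[0,0,0],[0,0,0],1],[[0,0,0],[0,0,0],1],[[0,0,0],[0,0,0],1]]'
python3 - <<'E'
from wl import *
s=ctrl.get_state();print(s['eef_pos'],s['tcp_rot'])
W,im,q,t,b=look('w9',[.507,-.319,.106],'dark',n=40,thr=45);print(q,b)
np.save('w9.npy',W,allow_pickle=True)
a=cv2.imread('pics/w8.png');sc=cams.get_image('scene')
cv2.imwrite('pics/w89.png',np.hstack([a[100:,170:380],im[100:,170:380],cv2.resize(sc[160:240,230:330],None,fx=3.2,fy=3.2)[:,:320].copy()[:256].repeat(1,0) if 0 else cv2.copyMakeBorder(cv2.resize(sc[160:240,230:330],None,fx=3.2,fy=3.2),0,64,0,0,0)]))
E
```

```text
t: 19.53
eef_pos: [0.5099, -0.2309, 0.2925]
tcp_rot: [2.226, 2.215, -0.0]
force: [-0.1, -0.3, 0.7]
opening: 0.0921
[ 0.50988766 -0.23092799  0.29253989]
(np.int64(275), np.int64(261)) [(array([278.2, 262.5]), array([268, 250,  18,  22, 174], dtype=int32)), (array([270.4, 292.6]), array([261, 283,  19,  18, 278], dtype=int32))]
rodtop pred [285.93559012  49.06971311]
t: 20.08
eef_pos: [0.504, -0.3159, 0.2914]
tcp_rot: [-2.322, -2.115, -0.002]
force: [0.7, -0.5, -0.2]
opening: 0.0918
[ 0.50403573 -0.31590088  0.29143413] [-2.32164572e+00 -2.11484849e+00 -1.66261619e-03]
(np.int64(279), np.int64(193)) []
```

View pics/w89.png

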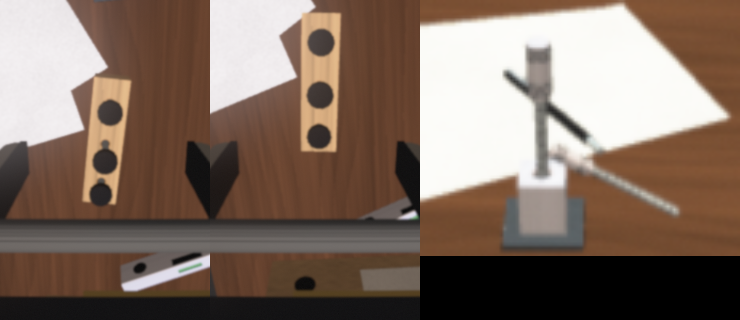

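In w9 the middle pad is at about (280,195), and in w8 at about (275,261). The depth rod stands in its holder, but one of the small look-alike rods has fallen over beside it. I check that now.

```bash
python3 - <<'E'
from h import *
o=[]
for n,(x,y) in (('w8',(275,261)),('w9',(280,195))):
    W=np.load(n+'.npy',allow_pickle=True).item();g=cv2.cvtColor(cv2.imread(f'pics/{n}.png'),6)
    m=np.zeros(g.shape,bool);k=17;m[y-k:y+k,x-k:x+k]=g[y-k:y+k,x-k:x+k]<75
    b=max(blobs(m,25),key=lambda b:b[1][4]);print(n,b, plane(W,b[0],.106));
    cn,_=cv2.findContours(m.astype(np.uint8),0,1);c=max(cn,key=cv2.contourArea);e=cv2.minEnclosingCircle(c);print(e,plane(W,e[0],.106));o.append((W,e[0] if n=='w8' else b[0]))
print(tri(o))
a=cams.get_image('scene');t=cams.get_image('top')
cv2.imwrite('pics/s10.png',np.hstack([cv2.resize(a[150:270,230:330],None,fx=4,fy=4),cv2.resize(t[170:290,240:340],None,fx=4,fy=4)]))
E
```

```text
w8 (array([274.7, 260.9]), array([264, 248,  23,  26, 446], dtype=int32)) [ 0.50651755 -0.3186247   0.106     ]
((274.875, 260.5), 12.550622940063477) [ 0.50673672 -0.31809332  0.106     ]
w9 (array([279.8, 194.9]), array([268, 183,  24,  25, 481], dtype=int32)) [ 0.50673321 -0.32036342  0.106     ]
((279.80767822265625, 194.84616088867188), 12.566208839416504) [ 0.50674786 -0.32030095  0.106     ]
(array([ 0.50664386, -0.32243935,  0.09625599]), [np.float64(1.1619681784723548e-05), np.float64(1.1619681784708696e-05)])
```

View pics/s10.png

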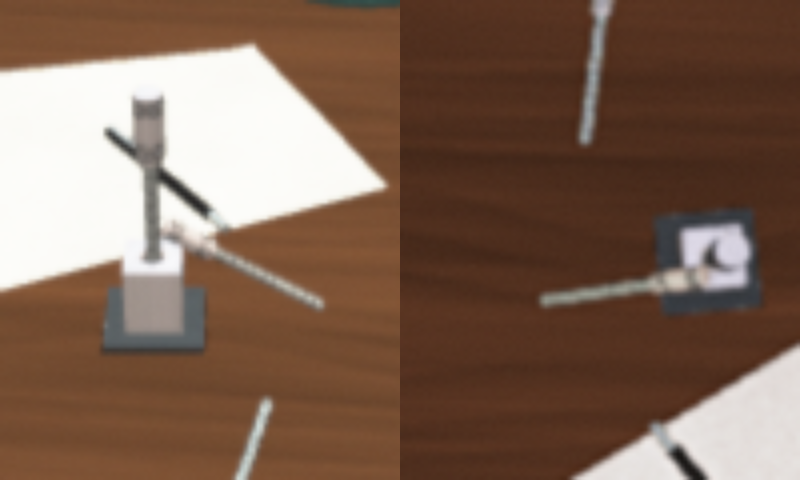

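Both decoys have toppled. The scene crop shows one resting against the holder and the other lying clear of it. My hand and the carried rod stayed about 35 mm above them or 100 mm away, so they seem to have been loosely balanced. The depth rod stands upright. I continue with the long foot at (0.5067, -0.320).

```bash
python3 -m pendant '[[[-0.35,0.3,2.5],[0,0,0],1],[[0,0,3],[0,0,0],1],[[0,0,3.5],[0,0,0],1],[[0,0,3],[0,0,0],1],[[0,0,2],[0,0,0],1],[[0,0,1],[0,0,0],1],[[0,0,0],[0,0,0],1],[[0,0,0],[0,0,0],1]]'
python3 - <<'E'
from wl import *
for i in range(2):
    s=ctrl.get_state();print(s['eef_pos'],s['tcp_rot'])
    W,im,q,t,b=look('w11',[.5067,-.320,.106],'dark',n=45,thr=70);
print(q,[(c,a,plane(W,c,.106).round(4)) for c,a in b]);i2=W
g=cv2.cvtColor(im,6);m=np.zeros(g.shape,np.uint8);x,y=q;m[y-40:y+40,x-40:x+40]=g[y-40:y+40,x-40:x+40]<70
print(''.join('\n'+''.join('#' if v else '.' for v in r[x-40:x+40:2]) for r in m[y-40:y+40:3]))
E
```

```text
t: 20.95
eef_pos: [0.5063, -0.3219, 0.1422]
tcp_rot: [2.325, 2.112, 0.0]
force: [-0.3, 0.5, -0.5]
opening: 0.092
[ 0.50629055 -0.32194085  0.1421569 ] [2.32466607e+00 2.11244400e+00 1.53981687e-04]
[ 0.50671921 -0.32238467  0.14293963] [2.32361091e+00 2.11136543e+00 1.15719369e-03]
(np.int64(276), np.int64(230)) [(array([276.9, 229.5]), array([ 256,  207,   43,   45, 1459], dtype=int32), array([ 0.5068, -0.3195,  0.106 ])), (array([306.7, 263.9]), array([305, 254,   5,  21,  62], dtype=int32), array([ 0.5255, -0.3475,  0.106 ])), (array([275.8, 272. ]), array([265, 269,  23,   6,  92], dtype=int32), array([ 0.5029, -0.3516,  0.106 ]))]

........................................
........................................
........................................
........................................
........................................
........................................
..................######................
...............###########..............
..............##############............
............#################...........
............###################.......#.
...........####################.........
...........####################.........
..........#####################.........
..........######################........
...........####################.........
...........####################.........
............##################..........
.............################...........
..............##############........#...
.................#######............#...
........................................
...................................##...
....................................#...
........................................
...................................##...
...................................#....
```

```bash
python3 -m pendant '[[[0.25,0.02,1.5],[0,0,0],1],[[0,0,2],[0,0,0],1],[[0,0,1.2],[0,0,0],1],[[0,0,0.5],[0,0,0],1],[[0,0,0],[0,0,0],1],[[0,0,0],[0,0,0],0],[[0,0,0],[0,0,0],-0.5],[[0,0,0],[0,0,0],-1],[[0,0,0],[0,0,0],-1],[[0,0,0],[0,0,0],-1],[[0,0,0],[0,0,0],-1],[[0,0,0],[0,0,0],-1]]' 15
python3 -m pendant '[[[0,0,0],[0,0,0],-1],[[0,0,0],[0,0,0],-1],[[0,0,0],[0,0,0],-1],[[0,0,0],[0,0,0],-1],[[0,0,0],[0,0,0],-1]]' 20
```

```text
t: 22.05
eef_pos: [0.5063, -0.3195, 0.0897]
tcp_rot: [2.325, 2.112, 0.0]
force: [-0.3, 0.1, 0.1]
opening: 0.0473
t: 22.47
eef_pos: [0.5063, -0.3195, 0.0896]
tcp_rot: [2.325, 2.112, 0.0]
force: [0.2, -0.2, -0.5]
opening: 0.0309
```

```bash
python3 -m pendant '[[[0,0,-0.5],[0,0,0],-1],[[0,0,-1.5],[0,0,0],-1],[[0,0,-3],[0,0,0],-1],[[0,0,-3],[0,0,0],-1],[[0,0,-3],[0,0,-0.048],-1],[[0,0,-3],[0,0,-0.048],-1],[[0,0,-3],[0,0,0],-1],[[0,0,-1.4],[0,0,0],-1],[[1,0.1,0],[0,0,0],-1],[[2,0.2,0],[0,0,0],-1],[[3,0.3,0],[0,0,0],-1],[[3,0.4,0],[0,0,0],-1]]'
python3 -m pendant '[[[3.5,0.4,0],[0,0,0],-1],[[3.5,0.4,0],[0,0,0],-1],[[3.5,0.4,0],[0,0,0],-1],[[3.5,0.4,0],[0,0,0],-1],[[3.5,0.4,0],[0,0,0],-1],[[3.5,0.4,0],[0,0,0],-1],[[3.5,0.4,0],[0,0,0],-1],[[3.5,0.4,0],[0,0,0],-1],[[3.5,0.4,0],[0,0,0],-1],[[3,0.4,0],[0,0,0],-1],[[2,0.2,0],[0,0,0],-1],[[0.9,0.1,0],[0,0,0],-1]]'
python3 -m pendant '[[[0,0,0],[0,0,0],-1],[[0,0,0],[0,0,0],-1],[[0,0,0],[0,0,0],-1]]'
```

```text
t: 23.47
eef_pos: [0.5151, -0.2281, 0.2722]
tcp_rot: [-2.222, -2.218, 0.001]
force: [0.4, 0.7, -0.9]
opening: 0.0312
t: 24.47
eef_pos: [0.5576, 0.1491, 0.2717]
tcp_rot: [-2.214, -2.226, 0.003]
force: [-0.2, -0.6, -1.1]
opening: 0.0312
t: 24.72
eef_pos: [0.5591, 0.1423, 0.2734]
tcp_rot: [2.224, 2.218, -0.002]
force: [0.3, -0.7, -0.4]
opening: 0.0313
```

Descend to a tip height of about 0.126 (TCP 0.200) and check.

```bash
python3 -m pendant '[[[0.1,0,2],[0,0,0],-1],[[0,0,2.5],[0,0,0],-1],[[0,0,2],[0,0,0],-1],[[0,0,0.8],[0,0,0],-1],[[0,0,0],[0,0,0],-1],[[0,0,0],[0,0,0],-1],[[0,0,0],[0,0,0],-1]]'
python3 - <<'E'
from h import *
W=cams.camera_params('wrist');im=cams.get_image('wrist');sc=cams.get_image('scene')
s=ctrl.get_state();print(s['eef_pos'],s['force'],proj(W,[[.559,.1445,.118],s['eef_pos']-[0,0,.0736]]))
a=cv2.resize(im[190:280,230:330],None,fx=4,fy=4,interpolation=2);b=cv2.resize(sc[150:240,340:405],None,fx=4,fy=4,interpolation=2)
cv2.imwrite('pics/c12.png',np.hstack([a,b]))
E
```

```text
t: 25.3
eef_pos: [0.5603, 0.145, 0.202]
tcp_rot: [2.222, 2.219, 0.003]
force: [-0.0, 1.0, -0.5]
opening: 0.0312
[0.56018533 0.14540547 0.20200794] [ 0.3975988  0.1675488 -1.4250462] [[275.60577515 215.67966737]
 [277.04975779 218.11419923]]
```

View pics/c12.png

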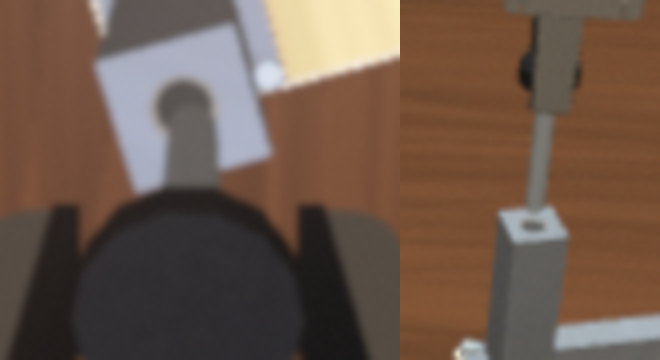

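The wrist crop shows the stem about 1.4 mm to the right (+x) of the bore (191 against 184 in the crop), and the fore-aft fit is good. I correct that and go in gently.

```bash
python3 -m pendant '[[[-0.06,-0.12,0.3],[0,0,0],-1],[[0,0,0.2],[0,0,0],-1],[[0,0,0.2],[0,0,0],-1],[[0,0,0.2],[0,0,0],-1],[[0,0,0],[0,0,0],-1],[[0,0,0],[0,0,0],-1]]'
python3 -m pendant '[[[0,0,0.1],[0,0,0],-1],[[0,0,0.1],[0,0,0],-1],[[0,0,0.1],[0,0,0],-1],[[0,0,0],[0,0,0],-1],[[0,0,0],[0,0,0],-1]]'
```

```text
t: 25.9
eef_pos: [0.558, 0.1449, 0.1914]
tcp_rot: [-2.221, -2.221, 0.001]
force: [-0.1, -0.2, -1.1]
opening: 0.0309
t: 26.32
eef_pos: [0.5581, 0.1449, 0.1885]
tcp_rot: [2.222, 2.221, -0.0]
force: [-0.2, -0.6, -0.7]
opening: 0.0313
```

```bash
python3 -m pendant '[[[0,0,0.2],[0,0,0],-1],[[0,0,0.2],[0,0,0],-1],[[0,0,0.2],[0,0,0],-1],[[0,0,0.2],[0,0,0],-1],[[0,0,0],[0,0,0],-1],[[0,0,0],[0,0,0],-1]]'
python3 -m pendant '[[[0,0,0.3],[0,0,0],-1],[[0,0,0.3],[0,0,0],-1],[[0,0,0.3],[0,0,0],-1],[[0,0,0.3],[0,0,0],-1],[[0,0,0.3],[0,0,0],-1],[[0,0,0],[0,0,0],-1],[[0,0,0],[0,0,0],-1]]'
```

```text
t: 26.82
eef_pos: [0.558, 0.1448, 0.1804]
tcp_rot: [-2.222, -2.221, 0.0]
force: [0.1, -0.0, -0.6]
opening: 0.0309
t: 27.4
eef_pos: [0.558, 0.1449, 0.1654]
tcp_rot: [-2.221, -2.221, 0.001]
force: [0.1, -0.3, -1.0]
opening: 0.0311
```

```bash
python3 -m pendant '[[[0,0,0.4],[0,0,0],-1],[[0,0,0.4],[0,0,0],-1],[[0,0,0.4],[0,0,0],-1],[[0,0,0.4],[0,0,0],-1],[[0,0,0.4],[0,0,0],-1],[[0,0,0.4],[0,0,0],-1],[[0,0,0.4],[0,0,0],-1],[[0,0,0.4],[0,0,0],-1],[[0,0,0.2],[0,0,0],-1],[[0,0,0],[0,0,0],-1],[[0,0,0],[0,0,0],-1]]'
python3 -m pendant '[[[0,0,0.1],[0,0,0],-1],[[0,0,0.1],[0,0,0],-1],[[0,0,0.1],[0,0,0],-1],[[0,0,0],[0,0,0],-1],[[0,0,0],[0,0,0],-1]]'
```

```text
t: 28.32
eef_pos: [0.5582, 0.1449, 0.1315]
tcp_rot: [2.221, 2.221, 0.0]
force: [1.0, -0.0, -1.3]
opening: 0.0313
t: 28.73
eef_pos: [0.5583, 0.1449, 0.1286]
tcp_rot: [2.221, 2.221, 0.001]
force: [2.2, 0.3, -1.6]
opening: 0.0313
```

```bash
python3 -m pendant '[[[0,0,0.1],[0,0,0],-1],[[0,0,0],[0,0,0],-1],[[0,0,0],[0,0,0],-1]]'
```

```text
t: 28.98
eef_pos: [0.5582, 0.1449, 0.1276]
tcp_rot: [2.221, 2.221, 0.0]
force: [1.8, 0.2, -0.7]
opening: 0.031
```

```bash
python3 -m pendant '[[[0,0.05,0.1],[0,0,0],-1],[[0,0,0],[0,0,0],-1],[[0,0,0],[0,0,0],-1]]'
```

```text
t: 29.23
eef_pos: [0.5584, 0.1448, 0.1268]
tcp_rot: [-2.221, -2.221, 0.0]
force: [-1.1, 1.0, 2.7]
opening: 0.0308
```

```bash
python3 -m pendant '[[[0,0,0.05],[0,0,0],-1],[[0,0,0],[0,0,0],-1],[[0,0,0],[0,0,0],-1]]'
```

```text
t: 29.48
eef_pos: [0.5585, 0.1449, 0.1263]
tcp_rot: [-2.221, -2.221, -0.0]
force: [0.4, 0.2, 4.1]
opening: 0.0313
```

It bottoms at TCP 0.127, as expected (0.1276). I ease off, release and retreat.

```bash
python3 -m pendant '[[[0,0,-0.1],[0,0,0],-1],[[0,0,0],[0,0,0],-1],[[0,0,0],[0,0,0],-0.1],[[0,0,0],[0,0,0],0.1],[[0,0,0],[0,0,0],0.5],[[0,0,0],[0,0,0],1],[[0,0,0],[0,0,0],1],[[0,0,0],[0,0,0],1],[[0,0,0],[0,0,0],1],[[0,0,0],[0,0,0],1]]'
python3 -m pendant '[[[0,0,0],[0,0,0],1],[[0,0,-0.5],[0,0,0],1],[[0,0,-1.5],[0,0,0],1],[[0,0,-3],[0,0,0],1],[[0,0,-3],[0,0,0],1],[[0,0,-3],[0,0,0],1],[[0,0,-3],[0,0,0],1],[[0,0,-2],[0,0,0],1],[[0,0,0],[0,0,0],1],[[0,0,0],[0,0,0],1],[[0,0,0],[0,0,0],1]]'
python3 - <<'E'
from wl import *
W,im,q,t,b=look('w13',[.559,.1445,.144],'dark',n=30,thr=75);print(q,[(c,a,plane(W,c,.144).round(4)) for c,a in b])
a=cams.get_image('scene');P=cams.camera_params('scene');print(proj(P,[[.559,.1445,.144],[.559,.1445,.132],[.5184,-.093,.161]]))
cv2.imwrite('pics/s13.png',np.hstack([cv2.resize(a[150:290,340:560],None,fx=2,fy=2),cv2.resize(a[150:290,120:320],None,fx=1.5,fy=2)]))
E
```

```text
t: 30.32
eef_pos: [0.5586, 0.1449, 0.1271]
tcp_rot: [2.221, 2.221, 0.0]
force: [-0.1, -0.1, 0.4]
opening: 0.0827
t: 31.23
eef_pos: [0.5579, 0.1449, 0.2864]
tcp_rot: [-2.221, -2.221, 0.002]
force: [0.7, 1.0, -1.1]
opening: 0.0918
(np.int64(278), np.int64(199)) [(array([278.1, 200.3]), array([263, 186,  31,  30, 698], dtype=int32), array([0.5586, 0.144 , 0.144 ]))]
[[373.26012192 195.5422734 ]
 [372.74169333 200.2482311 ]
 [265.24951656 172.59331192]]
```

View pics/s13.png

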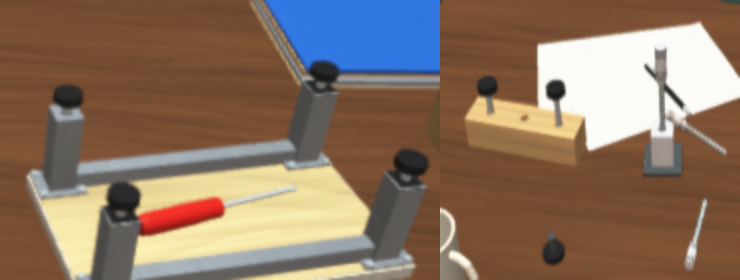

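The fitted pad looks level with the others, with its centre at scene pixel (374,197) against a predicted 373,198. The rod handle top is unchanged at (266.7,173). The other two feet are still in the block, so I hand in.

```bash
python3 -c "
from rig import workorder; print(workorder.job_done())"
```

```text
the job is handed in; nothing more can be done
None
```

The long foot is fitted in the bare leg and I handed the job in at about 31 s. One side effect: both small look-alike rods fell over during the run.

- **Depth:** The rod passed the 40 and 52 mm levels without resistance and bottomed at 64 mm, at about 5 N. That calls for 64 + 14 = 78 mm of stem, so I used the long foot from the block's middle hole. I took the depth from the arm's height at contact; the scene view only roughly confirmed the short length left showing.
- **Rod:** It is back in its holder and released. In the last picture it stands upright, with its handle top at the same pixel as at the start.
- **Foot:** It bottomed at about 4 N, at the expected height. The last wrist view puts its pad at (0.5586, 0.1440), within about 1 mm of the bore. In the scene view it looks level with the other three pads.
- **Everything else:** The other two feet are still in the block. The screwdriver and the worn foot look undisturbed.
- **Fallen rods:** One of them now rests against the holder. By my numbers the arm and the carried rod never came near enough to touch them, but I did not see them fall. They are not on the bystander list, so I left them there.

I viewed 12 pictures, two over the budget of 10.

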